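# Twist a seized sanding sleeve off its drum

### The arm

A 6-joint arm with a two-finger parallel gripper is mounted at the origin on the work surface. World frame = base frame: x ahead of the robot, y to its left, z up, the work surface at z = 0. Lengths are in m, angles in rad, forces in N, time in s.
With the tool pointing down it reaches from about 0.3 to 0.775 m from the base axis. Payload 14.6 kg.
Tool frame: the origin (TCP) lies between the finger pads; the fingertips stand 22 mm ahead of it and the grasp point (between the pads) lies 3 mm ahead of it; x points along the fingers, y is the direction in which the jaws open and shut, and the axes are right-handed (so a half turn about x gives the same grasp; the last joint's range is limited). The gripper opens to 94 mm and grips with 3 to 60 N. Pads are 16 mm wide; open, the fingers measure 119 mm over their backs; the gripper's body (75 mm by 177 mm) begins 78 mm behind the grasp point.
Start: joints at [-0.067, 0.3, 1.521, -0, 1.321, -0.067], TCP at [0.55, -0, 0.227] pointing down, gripper open.
Joint ranges: [-3.03, 3.03], [-0.79, 2.21], [0.23, 2.52], [-1.04, 4.18], [0, 3.07], [-2.55, 2.55]. Speed limits (rad/s): [2.22, 2.22, 2.57, 3.14, 3.14, 3.14].

### API

Orientations are given as [roll, pitch, yaw] about the fixed x, y, z axes, in that order (R = Rz(yaw) Ry(pitch) Rx(roll)).
In Python, from bench import robot gives the robot as it stands.
- The arm moves only by the tool apply_moves, never from a script. Its argument "rows" is text: rows parted by semicolons, each of 4 numbers parted by spaces: the shift along the tool's x, y, z in mm, then the turn about the tool's x in rad. A call has 1 to 12 rows; each row shifts and turns the commanded pose from where the row before left it, along the tool's axes as they then stand; what a row does not reach is not made up. A row lasts 1/10 s, in which the tool goes at most 50 mm and 8.59 degrees, less where a joint would pass 70% of its speed; a pose out of reach is approached as far as the arm can. A call is refused whole if a number of a shift passes 50 or a number of a turn 0.15, either way. A call with a gripper value outside its range is refused whole. "claw" is the gripper command: -1 is shut, 1 is fully open, values between are in proportion, set as the call begins (left out, the last holds). The fingers move at their own pace and stop on an object; "force" is the grip in N (left out, the last holds). Time passes only in rows, so rows that do not move let the fingers close. It gives the time, the measured TCP pose, the force and the opening at its end, in the units of the state.
- robot.get_obs(): the state, without advancing time (a new reading comes with each control period).
- robot.camera(name): name is "scene" or "side" or "wrist"; returns a dict with "image" (400x640x3 uint8, blue, green, red), "camera_matrix" (3x3 intrinsics, pixels), "world_to_cam" (4x4, takes a point from world to camera coordinates). Camera axes: x right, y up, looking along -z (the intrinsics and any distortion apply to the point x, -y, -z); pixel columns grow to the right and rows downward; lengths in m; the calibration is good to about 2 mm. A picture is of the moment at which its call begins. There is no depth.
- robot.sign_off(): hands the job in, once; it reports no verdict.
The state is a dict: "time": time; "joint_pos": joint angles; "qvel": joint speeds; "joint_torque": joint torques, N m; "position": TCP position; "orientation": TCP orientation; "force": force on the tool from outside, world axes, zero at the start; "torque": the same for the moment, N m; "opening": finger opening in m.
Only numpy, scipy, OpenCV 4.12 (cv2) and the standard library are available. Lean on these libraries where they do the work, as an engineer would, in place of code of your own. Each camera call takes 0.05 s, during which the arm holds its last target. There are 200 camera calls.

### The job

The worn sanding sleeve has seized on the rubber drum held upright in the drill-press vice, too tight to be pulled straight off: work it off by twisting it to and fro while pulling gently, so that the drum's shank is not dragged up out of the vice jaws. Then set the sleeve down, without dropping it, standing upright in the free half of the shallow steel tray, beside the old short sleeve, and leave everything else where it is.

Things in the scene. Friction and masses are not known exactly. Their poses are not given: they have to be found in the camera images.
- sleeve_mid (a point): seized sanding sleeve: brown abrasive tube, 50 mm outside, 42 mm bore, 90 mm long, 40 to 85 g, upright over the drum, lower end 85 to 91 mm above the table. Point: its centre, half-way up; z its axis. Free to grip from above all round. A straight pull needs 25 to 40 N, turning it 0.3 to 0.8 N m either way; while it turns, under 15 N lifts it if it rises under a quarter of its bore's travel round
- drum_top (a point): centre of the rubber drum's flat top, inside the sleeve, on the drum's axis, 165 mm above the table at start; a nut and stud stand 11 mm above it. The friction, which differs from start to start, ends once the sleeve is about 50 mm up; from there it is loose but still surrounds the drum, and its lower end must rise above the stud to come clear (up to 91 mm of travel)
- mandrel (a joint): how far the drum's shank has been dragged up out of the vice jaws, m: 0 at start, up to 0.03. The jaws hold it only by friction: an upward pull on the drum of more than about 16 N drags it up; it does not turn
- vice: grey drill-press vice fixed to the table, 170 mm long (along its x) and 94 mm wide, jaw tops 60 mm high, screw and T-bar towards its -x, out to 100 mm; origin on the table directly under the drum's axis
- tray_free (a point): centre of the floor of the free half of the steel tray (3 mm above the table). The tray is fixed, 180 mm long (its x) by 116 mm wide, walls and cross divider 30 mm high and 3 mm thick, two equal halves of about 86 x 110 mm inside; x points away from the taken half, z up
- old_sleeve: bystander: old, shorter sleeve (58 mm across, 50 mm tall) standing in the taken half of the tray; origin at the centre of its underside
- filler_tin: bystander: grey tin, 64 mm across, 70 mm tall; origin under its centre
- offcut: bystander: wood offcut 60 x 45 x 40 mm; origin under its centre
- hammer: bystander: hammer lying beyond the work area, about 260 mm long, along its x; origin under its middle
- pump_bottle: bystander: white pump bottle, 66 mm across, 177 mm tall; origin under its centre
- cup: bystander: white cup, 80 mm across, 90 mm tall; origin under its centre
- screwdriver: bystander: screwdriver lying on the table; origin under its middle
- sanding_block: bystander: cork sanding block 110 x 65 x 35 mm; origin under its centre
Things that resemble listed ones, but are neither listed nor needed, are in the scene too. What is shaped like the part that bears sleeve_mid but blue or pink is not meant. What is shaped like the vice but pink is not meant.

How it is judged:
On the way:
1. the sleeve is clear above the drum, with the shank still down in the jaws (z of sleeve_mid in the frame of drum_top above 0.057 m and value of joint mandrel below 0.006 m), for 0.1 s.
At the end, for the whole second after the job is handed in: the sleeve stands on the floor of the free half of the tray (its centre within 40 mm along and 50 mm across of that half's centre, 45 mm above the floor within 7 mm), upright within 0.1 rad, released and at rest, and the drum's shank is raised less than 6 mm in the jaws (x of sleeve_mid in the frame of tray_free between -0.04 and 0.04 m and y of sleeve_mid in the frame of tray_free between -0.05 and 0.05 m and z of sleeve_mid in the frame of tray_free between 0.038 and 0.052 m and angle between sleeve_mid's own z axis and vertical below 0.1 rad and linear speed of sleeve below 0.02 m/s and contact force between the fingers and sleeve below 0.05 N and value of joint mandrel below 0.006 m); the robot touches nothing.
It fails at once if the drum's shank is dragged up 6 mm or more in the vice jaws (value of joint mandrel above 0.006 m).
It fails at once if the sleeve is dropped: it falls faster than 0.5 m/s out of the grip (linear speed of sleeve above 0.5 m/s and contact force between anything else and sleeve below 0.02 N).
It fails at once if a bystander is moved by more than 30 mm (distance of any of old_sleeve, filler_tin, offcut, hammer, pump_bottle, cup, screwdriver, sanding_block from where it was at the start of the episode above 0.03 m).
It also fails if it takes over 64 s, if anything falls off the work surface, if the arm or the gripper's body presses on something with over 40 N, if the wrist force passes 120 N, or if a joint passes its speed limit or range.

## Working session

There is one attempt and no reset: what is moved stays moved. The work goes in short steps, Python scripts to look and compute and a tool call to move; the robot and the scene stay as the last step left them, time stands still between calls to the robot, and variables do not carry over. Pictures are saved under pics/ and viewed, about 8 in all and at most 12, crops included, and the job is handed in when it is done.

Besides the shell and the picture viewer there is one more tool, called in YAML: its name, and indented under it one key for each argument. apply_moves: Moves the arm, as the interface text tells. Its arguments: {"type":"object","properties":{"rows":{"type":"string"},"claw":{"type":"number"},"force":{"type":"number"}},"required":["rows"]}

```bash
mkdir -p pics; cat > h.py <<'E'
import numpy as np,cv2
from bench import robot
def ray(c,u,v):
    K=c["camera_matrix"];W=c["world_to_cam"];R=W[:3,:3];t=W[:3,3]
    d=np.linalg.inv(K)@[u,v,1];d=np.array([d[0],-d[1],-d[2]])
    return -R.T@t,R.T@d
def onz(c,u,v,z):
    o,d=ray(c,u,v);return o+d*(z-o[2])/d[2]
def proj(c,p):
    W=c["world_to_cam"];q=W[:3,:3]@np.array(p)+W[:3,3];q=c["camera_matrix"]@[q[0],-q[1],-q[2]];return q[:2]/q[2]
E
python3 - <<'E'
from h import *
for n in("scene","side"):
    c=robot.camera(n);cv2.imwrite(f"pics/{n}0.png",c["image"]);print(n,ray(c,320,200))
print(robot.get_obs())
E
```

```text
scene (array([ 1.4800447 , -0.29618247,  0.95759719]), array([-0.72548777,  0.21463726, -0.65395169]))
side (array([0.4441048 , 0.71346421, 0.88646757]), array([ 0.12072877, -0.67762351, -0.72558464]))
{'time': 0.1, 'joint_pos': array([-6.65996293e-02,  3.00403283e-01,  1.52151226e+00, -1.12352671e-05,
        1.32068893e+00, -6.66218006e-02]), 'qvel': array([ 0.00083403, -0.00257596, -0.00095221,  0.00171146, -0.00024476,
       -0.00092444]), 'joint_torque': array([ 1.84928511e-03, -5.32644153e+01, -3.53284299e+01,  7.10431044e-02,
        2.34944851e-02, -7.30603051e-05]), 'position': array([5.49791889e-01, 8.43855267e-06, 2.26952626e-01]), 'orientation': array([-1.62666288,  1.56978444,  3.08575106]), 'force': array([0.74408929, 0.0902127 , 0.06744102]), 'torque': array([ 0.00833745,  0.05751087, -0.02417717]), 'opening': 0.09399735875661433}
```

View pics/scene0.png

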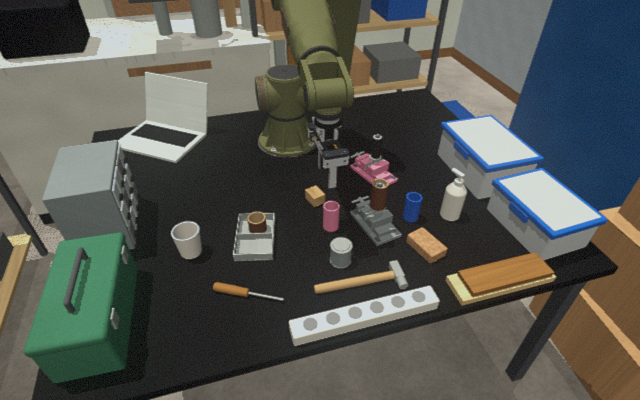

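View pics/side0.png

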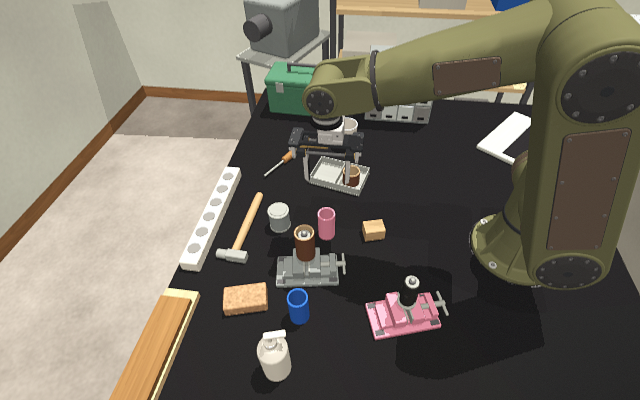

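Scene view: the sleeve is at about (379,192) on the grey vice, and the tray at (255,236) with its free half nearer the scene camera. In the side view the sleeve is at (305,242) and the tray at (338,175). I'll zoom in on both.

```bash
python3 - <<'E'
from h import *
C={n:robot.camera(n) for n in("scene","side")}
def crop(n,x,y,w,h,s): return cv2.resize(C[n]["image"][y:y+h,x:x+w],None,fx=s,fy=s,interpolation=cv2.INTER_CUBIC)
a=crop("scene",345,170,64,64,6);b=crop("side",270,212,64,64,6);
d=crop("scene",225,200,64,64,6);e=crop("side",300,145,76,64,5)[:, :]
e=cv2.resize(e,(384,323));e=cv2.copyMakeBorder(e,0,384-323,0,0,cv2.BORDER_CONSTANT)
cv2.imwrite("pics/z.png",np.vstack([np.hstack([a,b]),np.hstack([d,e])])[:,:].astype(np.uint8))
im=cv2.imread("pics/z.png");cv2.imwrite("pics/z.png",cv2.resize(im,(600,600)))
for n,bx in(("scene",(360,170,40,50)),("side",(285,215,40,55))):
    x,y,w,h=bx;r=C[n]["image"][y:y+h,x:x+w];hsv=cv2.cvtColor(r,cv2.COLOR_BGR2HSV)
    m=((hsv[...,0]<16)&(hsv[...,1]>90)&(hsv[...,2]>25)).astype(np.uint8)
    k,l,s,_=cv2.connectedComponentsWithStats(m);i=1+np.argmax(s[1:,4]);print(n,s[i]+[x,y,0,0,0])
    for yy in range(h):
        q=np.where(l[yy]==i)[0]
        if len(q) and yy%3==0: print(yy+y,q.min()+x,q.max()+x,end="; ")
    print()
E
```

```text
scene [370 180  20  31 353]
182 372 387; 185 371 389; 188 372 387; 191 371 387; 194 370 386; 197 371 385; 200 371 385; 203 370 385; 206 371 384; 209 374 382; 
side [294 232  21  29 407]
233 314 314; 236 294 314; 239 294 314; 242 295 314; 245 295 314; 248 296 314; 251 296 314; 254 297 314; 257 298 313; 260 301 309;
```

View pics/z.png

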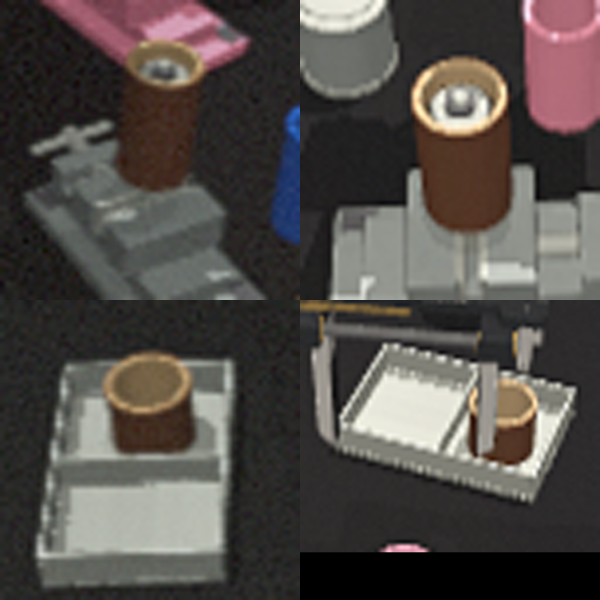

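Zoom: the sleeve's top ring is centred at scene (379.6,183.5) and side (304,232.5). The tray's rim corners in the scene view are about (239,213), (275,213), (233.5,254) and (273,254).

```bash
python3 - <<'E'
from h import *
s=robot.camera("scene");d=robot.camera("side")
print(onz(s,379.6,183.5,.178),onz(d,304,232.5,.178))
o1,d1=ray(s,379.6,183.5);o2,d2=ray(d,304,232.5)
k=np.linalg.lstsq(np.c_[d1,-d2],o2-o1,rcond=None)[0];print(o1+k[0]*d1,o2+k[1]*d2)
P=np.array([onz(s,u,v,.03)[:2] for u,v in((238.9,213.2),(274.9,212.8),(273,254.4),(233.5,254.4))]);print(P)
print([np.linalg.norm(P[i]-P[i-1]) for i in range(4)])
c=P.mean(0);x=(P[2]+P[3]-P[0]-P[1]);x/=np.linalg.norm(x);print(c,x,"free",c+x*.0445)
# side: composite scale
f=lambda a,b:(300+(a-300)/(300/76),145+(b-300)/(300/76))
print([onz(d,*f(*q),.03)[:2].round(3) for q in((388,345),(576,385),(533,485),(342,418))])
E
```

```text
[0.59116905 0.15414723 0.178     ] [0.58410561 0.16443039 0.178     ]
[0.58412787 0.1577145  0.17182446] [0.5854777  0.15904954 0.1710566 ]
[[ 0.44184665 -0.2670493 ]
 [ 0.47232863 -0.1528493 ]
 [ 0.64971653 -0.19462115]
 [ 0.617553   -0.30694565]]
[np.float64(0.18017891231676397), np.float64(0.11819810856579142), np.float64(0.18223983159742516), np.float64(0.1168387167319037)]
[ 0.5453612  -0.23036635] [ 0.97427928 -0.2253439 ] free [ 0.58871663 -0.24039415]
[array([ 0.611, -0.3  ]), array([ 0.439, -0.267]), array([ 0.467, -0.139]), array([ 0.636, -0.198])]
```

```bash
cat >> h.py <<'E'
from scipy.spatial.transform import Rotation as Ro
def tool(p):
    o=robot.get_obs();R=Ro.from_euler("xyz",o["orientation"]).as_matrix()
    print(o["time"],o["position"].round(4),"j6",o["joint_pos"][5].round(3),"F",o["force"].round(2),"T",o["torque"].round(2),"op",round(o["opening"],4));print(R.round(3).tolist());print("shift mm",(R.T@(np.array(p)-o["position"])*1000).round(1))
E
python3 -c "
from h import *
tool([.586,.158,.27])"
```

```text
0.3 [0.5499 0.     0.2273] j6 -0.067 F [-0.03  0.32  0.01] T [-0.02 -0.04  0.01] op 0.0939
[[-0.0, 1.0, -0.0], [0.0, -0.0, -1.0], [-1.0, -0.0, -0.0]]
shift mm [ -42.7   36.1 -158. ]
```

apply_moves:
  rows: "-10 0 0 0;-16 4 -10 0;-16 8 -32 0;0 8 -40 0;0 8 -40 0;0 8 -36 0;0 0 0 0;0 0 0 0"
  claw: 1

```text
time: 1.1
position: [0.5859, 0.1584, 0.2697]
orientation: [0.208, 1.571, -1.361]
force: [-0.4, -0.3, -0.9]
opening: 0.094
```

```bash
python3 - <<'E'
from h import *
tool([.586,.158,.27])
c=robot.camera("wrist");cv2.imwrite("pics/w1.png",c["image"]);print(ray(c,320,200))
print(proj(c,[.586,.158,.178]),proj(c,[.586,.158,.165]))
E
```

```text
1.1 [0.5859 0.1584 0.2697] j6 0.203 F [-0.43 -0.32 -0.85] T [-0.02  0.01  0.02] op 0.094
[[0.0, 1.0, 0.001], [-0.0, 0.001, -1.0], [-1.0, 0.0, 0.0]]
shift mm [-0.3  0.1  0.4]
(array([0.58671971, 0.23804903, 0.42624925]), array([ 0.01618183, -0.28442329, -0.95872447]))
[313.88775386 207.56855298] [313.93672554 202.86442511]
```

View pics/w1.png

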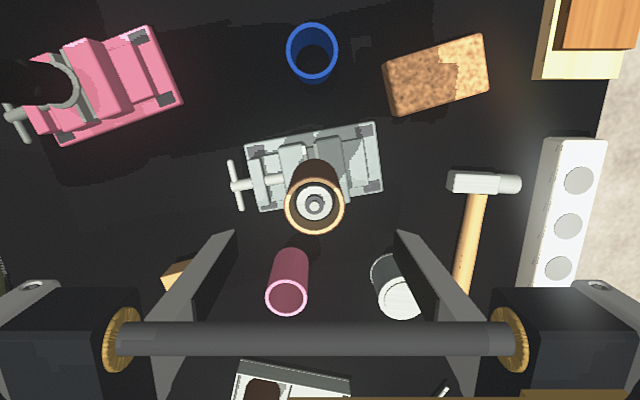

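The wrist view shows the sleeve's ring centred at about (314.5,206), within 2 px of where I predicted. Both finger paths are free.

```bash
python3 - <<'E'
from h import *
c=robot.camera("wrist");im=c["image"];hsv=cv2.cvtColor(im,cv2.COLOR_BGR2HSV)
m=((hsv[...,0]>8)&(hsv[...,0]<20)&(hsv[...,1]>60)&(hsv[...,2]>150)).astype(np.uint8);m[:160]=0;m[250:]=0;m[:,:270]=0;m[:,360:]=0
p=cv2.findNonZero(m);e=cv2.fitEllipse(cv2.convexHull(p));print(e,len(p))
for z in(.175,.181):print(onz(c,*e[0],z))
E
```

```text
((313.9153137207031, 204.84332275390625), (56.58884048461914, 60.48289489746094), 86.9058609008789) 412
[0.5860432  0.15855072 0.175     ]
[0.58606152 0.16042955 0.181     ]
```

apply_moves:
  rows: "20 0 -1 0;30 0 0 0;30 0 0 0;25 0 0 0;12 0 0 0;5 0 0 0;0 0 0 0;0 0 0 0"

```text
time: 2.0
position: [0.5865, 0.1589, 0.1488]
orientation: [1.767, 1.569, 0.196]
force: [-1.7, 0.4, 0.1]
opening: 0.0938
```

apply_moves:
  rows: "0 0 0 0;0 0 0 0;0 0 0 0;0 0 0 0;0 0 0 0;0 0 0 0;0 0 0 0;0 0 0 0"
  claw: -1
  force: 15

```text
time: 2.8
position: [0.5857, 0.159, 0.1474]
orientation: [-1.381, 1.57, -2.952]
force: [-3.4, -0.9, 2.0]
opening: 0.0501
```

```bash
python3 - <<'E'
from h import *
tool([.586,.1595,.148])
c=robot.camera("wrist");cv2.imwrite("pics/w2.png",c["image"])
E
```

```text
2.8 [0.5857 0.159  0.1474] j6 0.205 F [-3.43 -0.91  2.01] T [-0.16  1.    0.1 ] op 0.0501
[[-0.001, 1.0, 0.0], [-0.0, 0.0, -1.0], [-1.0, -0.001, 0.0]]
shift mm [-0.6  0.3 -0.5]
```

View pics/w2.png

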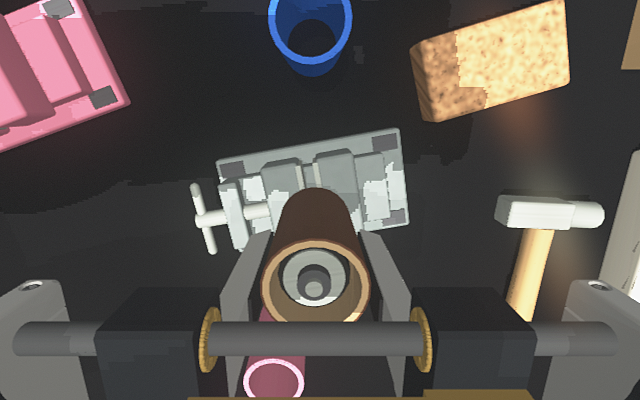

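The sleeve is gripped at 50.1 mm opening, with the ring at (315,280) between the pads. I'll tighten the grip and try a twist with no pull.

apply_moves:
  rows: "0 -0.3 0 0;0 0 0 0;0 0 0 0;0 0 0 0.05;0 0 0 0.1;0 0 0 0.14;0 0 0 0.14;0 0 0 0.14;0 0 0 0.14"
  claw: -1
  force: 58

```text
time: 3.75
position: [0.5855, 0.1589, 0.1471]
orientation: [-0.464, 1.57, -2.75]
force: [-5.4, -0.9, 0.7]
opening: 0.0494
```

```bash
python3 -c "
from h import *
tool([.586,.1595,.148])"
```

```text
3.75 [0.5855 0.1589 0.1471] j6 0.92 F [-5.43 -0.86  0.73] T [-0.2   1.26  0.44] op 0.0494
[[-0.001, 0.755, -0.656], [-0.0, -0.656, -0.755], [-1.0, -0.0, 0.001]]
shift mm [-0.9  0.  -0.8]
```

apply_moves:
  rows: "0 -0.3 0.3 0.1;-0.3 0 0 0.14;-0.5 0 0 0.14;-0.5 0 0 0.14;-0.5 0 0 0.14;-0.5 0 0 0.14;-0.5 0 0 0.14;-0.5 0 0 0.14"

```text
time: 4.55
position: [0.5848, 0.1592, 0.1496]
orientation: [0.224, 1.569, 3.142]
force: [-1.8, 1.3, -6.0]
opening: 0.0496
```

```bash
python3 -c "
from h import *
tool([.586,.1595,.148])"
```

```text
4.55 [0.5848 0.1592 0.1496] j6 2.0 F [-1.84  1.32 -5.98] T [0.18 0.46 0.53] op 0.0496
[[-0.002, -0.223, -0.975], [0.0, -0.975, 0.223], [-1.0, 0.0, 0.002]]
shift mm [ 1.6 -0.6 -1.1]
```

apply_moves:
  rows: "0 0 0 -0.1;-0.2 0 0 -0.14;-0.5 0 0 -0.14;-0.5 0 0 -0.14;-0.5 0 0 -0.14;-0.5 0 0 -0.14;-0.5 0 0 -0.14;-0.5 0 0 -0.14;-0.5 0 0 -0.14;-0.5 0 0 -0.14;-0.5 0 0 -0.14;-0.5 0 0 -0.14"

```text
time: 5.75
position: [0.5852, 0.159, 0.1549]
orientation: [-1.536, 1.57, 3.031]
force: [0.0, -0.4, -6.6]
opening: 0.0496
```

apply_moves:
  rows: "0 0 0 -0.12;-0.5 0 0 -0.14;-0.5 0 0 -0.14;-0.5 0 0 -0.14;-0.5 0 0 -0.14;-0.5 0 0 -0.14;-0.5 0 0 -0.14;-0.5 0 0 -0.14;-0.5 0 0 -0.14;-0.5 0 0 -0.14;-0.5 0 0 -0.14;-0.5 0 0 -0.14"

```text
time: 6.95
position: [0.5854, 0.1592, 0.1605]
orientation: [1.971, 1.57, 1.916]
force: [2.0, 1.8, -7.2]
opening: 0.0497
```

```bash
python3 - <<'E'
from h import *
tool([.586,.1595,.148])
o=[]
for n,b in (("side",(265,195,80,100)),("scene",(340,150,80,100))):
    c=robot.camera(n)["image"];x,y,w,h=b;o.append(cv2.resize(c[y:y+h,x:x+w],None,fx=5,fy=5,interpolation=cv2.INTER_CUBIC))
cv2.imwrite("pics/t1.png",np.hstack(o))
E
```

```text
6.95 [0.5854 0.1592 0.1605] j6 -1.31 F [ 1.96  1.76 -7.21] T [ 0.42 -0.45 -0.41] op 0.0497
[[-0.0, 0.056, 0.998], [0.001, 0.998, -0.056], [-1.0, 0.001, -0.0]]
shift mm [12.5  0.4  0.6]
```

View pics/t1.png

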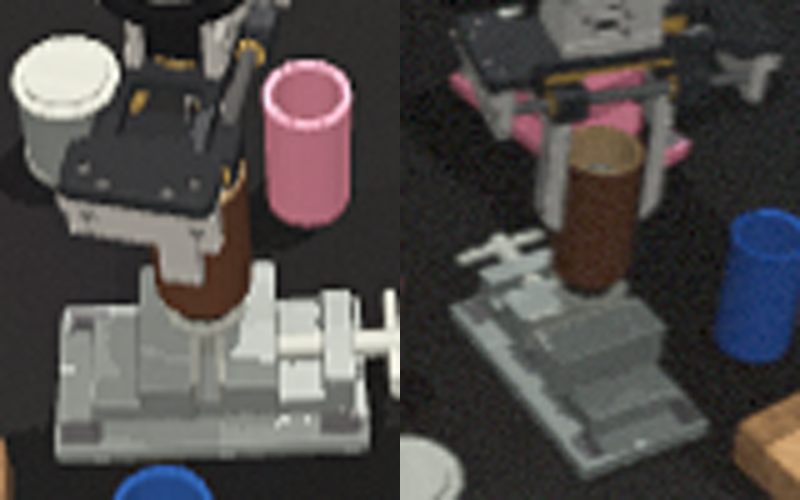

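The sleeve has risen with the grip: the drum's foot now shows under its lower edge, at side (305,258). The pull is about 7 N, so I'll continue.

apply_moves:
  rows: "0 0 0 0.1;-0.2 0 0 0.14;-0.6 0 0 0.14;-0.6 0 0 0.14;-0.6 0 0 0.14;-0.6 0 0 0.14;-0.6 0 0 0.14;-0.6 0 0 0.14;-0.6 0 0 0.14;-0.6 0 0 0.14;-0.6 0 0 0.14;-0.6 0 0 0.14"

```text
time: 8.25
position: [0.5851, 0.1589, 0.1668]
orientation: [-1.075, 1.57, -2.786]
force: [0.6, 1.0, -8.2]
opening: 0.0496
```

apply_moves:
  rows: "0 0 0 0.12;-0.6 0 0 0.14;-0.6 0 0 0.14;-0.6 0 0 0.14;-0.6 0 0 0.14;-0.6 0 0 0.14;-0.6 0 0 0.14;-0.6 0 0 0.14;-0.6 0 0 0.14;-0.6 0 0 0.14;-0.6 0 0 0.14;-0.6 0 0 0.14"

```text
time: 9.45
position: [0.5848, 0.1592, 0.1732]
orientation: [0.262, 1.569, -3.109]
force: [-0.6, 1.3, -7.8]
opening: 0.0495
```

apply_moves:
  rows: "0 0 0 -0.1;-0.2 0 0 -0.14;-0.6 0 0 -0.14;-0.6 0 0 -0.14;-0.6 0 0 -0.14;-0.6 0 0 -0.14;-0.6 0 0 -0.14;-0.6 0 0 -0.14;-0.6 0 0 -0.14;-0.6 0 0 -0.14;-0.6 0 0 -0.14;-0.6 0 0 -0.14"

```text
time: 10.65
position: [0.5851, 0.1589, 0.1795]
orientation: [-1.218, 1.57, -2.939]
force: [0.5, 0.8, -9.2]
opening: 0.0497
```

```bash
python3 -c "
from h import *
tool([.586,.1595,.148])"
```

```text
10.65 [0.5851 0.1589 0.1795] j6 0.354 F [ 0.52  0.85 -9.21] T [ 0.17 -0.25 -0.4 ] op 0.0497
[[-0.001, 0.989, -0.149], [-0.0, -0.149, -0.989], [-1.0, -0.001, 0.0]]
shift mm [31.5  0.8 -0.8]
```

apply_moves:
  rows: "0 0 0 -0.12;-0.5 0 0 -0.14;-0.5 0 0 -0.14;-0.5 0 0 -0.14;-0.5 0 0 -0.14;-0.5 0 0 -0.14;-0.5 0 0 -0.14;-0.5 0 0 -0.14;-0.5 0 0 -0.14;-0.5 0 0 -0.14;-0.5 0 0 -0.14;-0.5 0 0 -0.14"

```text
time: 11.85
position: [0.5854, 0.1591, 0.1852]
orientation: [2.006, 1.57, 1.945]
force: [1.8, 1.3, -8.0]
opening: 0.0494
```

apply_moves:
  rows: "0 0 0 0.1;-0.2 0 0 0.14;-0.5 0 0 0.14;-0.5 0 0 0.14;-0.5 0 0 0.14;-0.5 0 0 0.14;-0.5 0 0 0.14;-0.5 0 0 0.14;-0.5 0 0 0.14;-0.5 0 0 0.14;-0.5 0 0 0.14;-0.5 0 0 0.14"

```text
time: 13.05
position: [0.5856, 0.1589, 0.1914]
orientation: [1.776, 1.57, 0.064]
force: [-0.4, -0.6, -0.8]
opening: 0.0496
```

apply_moves:
  rows: "0 0 0 0.12;-0.5 0 0 0.14;-0.5 0 0 0.14;-0.5 0 0 0.14;-0.5 0 0 0.14;-0.5 0 0 0.14;-0.5 0 0 0.14;-0.5 0 0 0.14;-0.5 0 0 0.14;-0.5 0 0 0.14;-0.5 0 0 0.14;-0.5 0 0 0.14"

```text
time: 14.25
position: [0.5856, 0.159, 0.1969]
orientation: [-2.8, 1.57, 0.111]
force: [0.3, 0.3, 0.1]
opening: 0.0498
```

apply_moves:
  rows: "0 0 0 -0.1;-0.2 0 0 -0.14;-0.5 0 0 -0.14;-0.5 0 0 -0.14;-0.5 0 0 -0.14;-0.5 0 0 -0.14;-0.5 0 0 -0.14;-0.5 0 0 -0.14;-0.5 0 0 -0.14;-0.5 0 0 -0.14;-0.5 0 0 -0.14;-0.5 0 0 -0.14"

```text
time: 15.45
position: [0.5856, 0.159, 0.2021]
orientation: [1.784, 1.57, 0.064]
force: [0.1, 0.0, -1.2]
opening: 0.0494
```

```bash
python3 - <<'E'
from h import *
tool([.586,.1595,.148])
o=[]
for n,b in (("side",(265,185,80,100)),("scene",(340,140,80,100))):
    c=robot.camera(n)["image"];x,y,w,h=b;o.append(cv2.resize(c[y:y+h,x:x+w],None,fx=5,fy=5,interpolation=cv2.INTER_CUBIC))
cv2.imwrite("pics/t2.png",np.hstack(o))
E
```

```text
15.45 [0.5856 0.159  0.2021] j6 0.354 F [ 0.12  0.02 -1.22] T [ 0.01  0.03 -0.02] op 0.0494
[[0.001, 0.989, -0.149], [0.0, -0.149, -0.989], [-1.0, 0.001, -0.0]]
shift mm [54.1  0.3 -0.6]
```

View pics/t2.png

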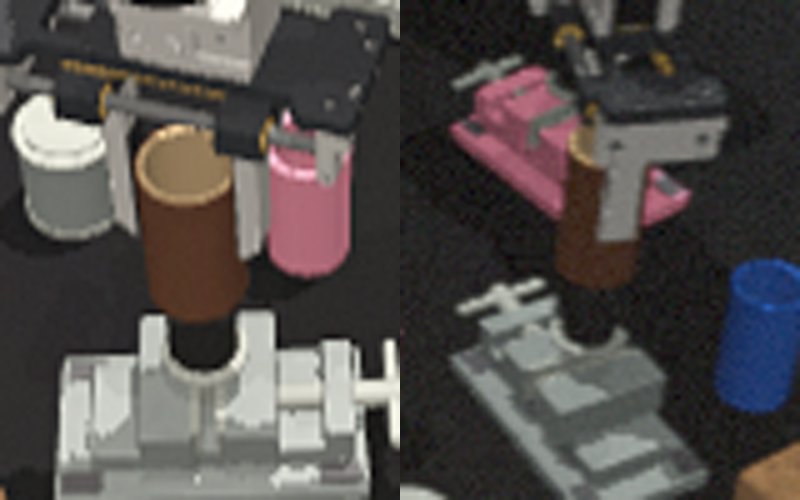

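The sleeve is now loose (pull about 0) and still around the drum, upright in the grip. Next I'll lift it straight clear.

apply_moves:
  rows: "-3 0 0 0;-5 0 0 0;-6 0 0 0;-6 0 0 0;-6 0 0 0;-6 0 0 0;-6 0 0 0;-6 0 0 0;-6 0 0 0;-6 0 0 0;-4 0 0 0;0 0 0 0"

```text
time: 16.75
position: [0.5854, 0.159, 0.2625]
orientation: [1.901, 1.57, 0.18]
force: [0.5, -0.2, 0.5]
opening: 0.0493
```

apply_moves:
  rows: "0 0 0 0.1;0 0 0 0.14;0 0 0 0.14;0 0 0 0.14;0 0 0 0.14;0 0 0 0.14;0 0 0 0.14;0 0 0 0.14;0 0 0 0.14;0 0 0 0.14;0 0 0 0.14;0 0 0 0.14"

```text
time: 17.95
position: [0.5852, 0.159, 0.2615]
orientation: [0.432, 1.57, -2.935]
force: [-0.5, -0.8, -0.6]
opening: 0.0499
```

```bash
python3 -c "
from h import *
tool([.5885,-.240,.262])"
```

```text
17.95 [0.5852 0.159  0.2615] j6 2.001 F [-0.46 -0.79 -0.61] T [0.06 0.06 0.02] op 0.0499
[[-0.001, -0.223, -0.975], [-0.0, -0.975, 0.223], [-1.0, 0.0, 0.001]]
shift mm [ -0.5 388.2 -92.2]
```

apply_moves:
  rows: "0 6 -1.5 0;0 12 -3 0;0 18 -4.5 0;0 20 -5 0;0 20 -5 0;0 20 -5 0;0 20 -5 0;0 20 -5 0;0 20 -5 0;0 20 -5 0;0 18 -4 0;0 16 -4 0"

```text
time: 19.15
position: [0.5901, -0.0591, 0.2618]
orientation: [0.934, 1.571, -2.424]
force: [0.9, -0.1, -0.9]
opening: 0.0497
```

apply_moves:
  rows: "0 16 -4 0;0 20 -5 0;0 20 -5 0;0 20 -5 0;0 20 -5 0;0 20 -5 0;0 20 -5 0;0 20 -4 0;0 14 -2 0;0 8 0 0;0 0 0 0;0 0 0 0"

```text
time: 20.35
position: [0.5907, -0.2393, 0.2619]
orientation: [-1.681, 1.571, 1.241]
force: [1.1, 0.7, -0.7]
opening: 0.0497
```

```bash
python3 - <<'E'
from h import *
tool([.5885,-.240,.262])
c=robot.camera("wrist");cv2.imwrite("pics/w3.png",c["image"])
print("free half centre proj",proj(c,[.5885,-.240,.003]))
E
```

```text
20.35 [ 0.5907 -0.2393  0.2619] j6 1.347 F [ 1.09  0.71 -0.72] T [0.1  0.08 0.08] op 0.0497
[[0.0, -0.217, -0.976], [0.0, -0.976, 0.217], [-1.0, -0.0, -0.0]]
shift mm [-0.1  1.1  2. ]
free half centre proj [315.2665598  171.21701824]
```

View pics/w3.png

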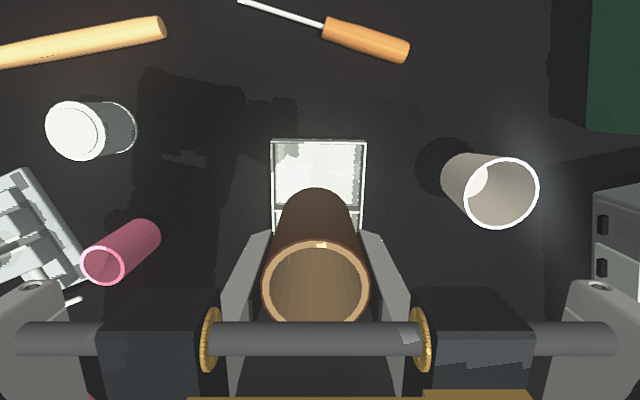

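The wrist view shows the free half's far wall and sides at columns 271–367 and row 140. They are centred on the sleeve and agree with the projected centre (315,171). Lowering now.

apply_moves:
  rows: "8 1 2 0;16 0 0 0;20 0 0 0;20 0 0 0;20 0 0 0;20 0 0 0;20 0 0 0;20 0 0 0;18 0 0 0;14 0 0 0;8 0 0 0;2 0 0 0"

```text
time: 21.6
position: [0.5883, -0.24, 0.075]
orientation: [-0.201, 1.57, 2.722]
force: [-0.5, 0.4, -0.4]
opening: 0.0498
```

apply_moves:
  rows: "0 0 0 0;1 0 0 0;1 0 0 0;1 0 0 0;0 0 0 0;0 0 0 0"

```text
time: 22.2
position: [0.5885, -0.2403, 0.0729]
orientation: [2.665, 1.571, -0.696]
force: [0.4, -0.0, -2.0]
opening: 0.05
```

```bash
python3 - <<'E'
from h import *
tool([.5885,-.240,.062])
o=[]
for n,b in (("side",(290,115,100,100)),("scene",(205,165,100,100))):
    c=robot.camera(n)["image"];x,y,w,h=b;o.append(cv2.resize(c[y:y+h,x:x+w],None,fx=4,fy=4,interpolation=cv2.INTER_CUBIC))
cv2.imwrite("pics/p1.png",np.hstack(o))
E
```

```text
22.2 [ 0.5885 -0.2403  0.0729] j6 1.345 F [ 0.44 -0.02 -2.01] T [ 0.15  0.11 -0.01] op 0.05
[[0.0, -0.217, -0.976], [-0.0, -0.976, 0.217], [-1.0, 0.0, -0.0]]
shift mm [10.9 -0.3  0.1]
```

View pics/p1.png

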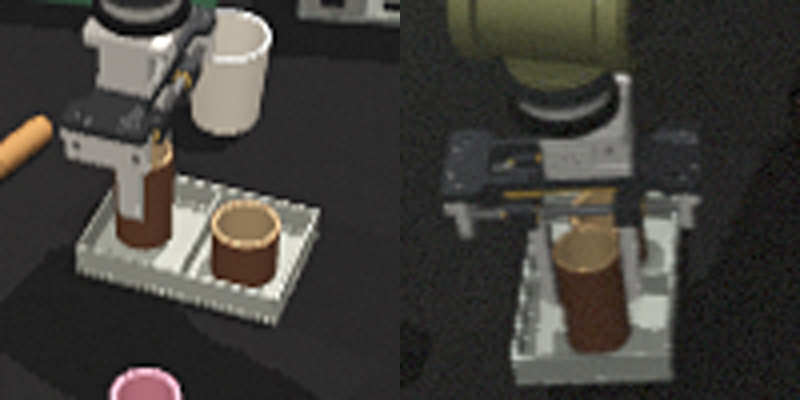

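The sleeve is over the free half and not yet on the floor. I'll go down gently until contact.

apply_moves:
  rows: "2 0 0 0;2 0 0 0;1 0 0 0;1 0 0 0;0 0 0 0;0 0 0 0"

```text
time: 22.9
position: [0.5885, -0.2403, 0.0669]
orientation: [0.522, 1.571, -2.839]
force: [-0.6, -0.8, -0.1]
opening: 0.0493
```

apply_moves:
  rows: "1 0 0 0;1 0 0 0;0 0 0 0;0 0 0 0"

```text
time: 23.3
position: [0.5885, -0.2403, 0.0648]
orientation: [0.074, 1.571, 2.996]
force: [-0.7, -0.1, -0.4]
opening: 0.0492
```

apply_moves:
  rows: "0.5 0 0 0;0.5 0 0 0;0 0 0 0;0 0 0 0"

```text
time: 23.7
position: [0.5886, -0.2403, 0.0641]
orientation: [3.014, 1.57, -0.347]
force: [-1.7, 0.8, 5.1]
opening: 0.0496
```

```bash
python3 - <<'E'
from h import *
tool([.5885,-.240,.062])
for n in("scene","side"):
    c=robot.camera(n);print(n,proj(c,[.5885,-.24,.093]),proj(c,[.5885,-.24,.003]))
E
```

```text
23.7 [ 0.5886 -0.2403  0.0641] j6 1.345 F [-1.65  0.77  5.07] T [ 0.14  0.42 -0.06] op 0.0496
[[0.0, -0.217, -0.976], [-0.0, -0.976, 0.217], [-1.0, 0.0, -0.0]]
shift mm [ 2.1 -0.3  0.2]
scene [252.304722   228.21194068] [255.23402423 248.95832739]
side [325.95855955 153.81538077] [326.25690848 173.75801113]
```

Contact: 5 N up at the expected height. I'll relax the grip, release and retreat.

apply_moves:
  rows: "0 0 0 0;-0.3 0 0 0;0 0 0 0"
  force: 5

```text
time: 24.1
position: [0.5886, -0.2403, 0.0641]
orientation: [-3.039, 1.571, -0.117]
force: [-0.5, 0.1, 1.3]
opening: 0.05
```

apply_moves:
  rows: "0 0 0 0;0 0 0 0;0 0 0 0;0 0 0 0;0 0 0 0;0 0 0 0;0 0 0 0;0 0 0 0"
  claw: 0.5

```text
time: 24.9
position: [0.5885, -0.2403, 0.0642]
orientation: [-0.201, 1.571, 2.721]
force: [0.3, 0.2, 0.0]
opening: 0.0703
```

apply_moves:
  rows: "-3 0 0 0;-6 0 0 0;-10 0 0 0;-15 0 0 0;-20 0 0 0;-20 0 0 0;-20 0 0 0;-20 0 0 0;-15 0 0 0;-8 0 0 0;0 0 0 0;0 0 0 0"

```text
time: 26.1
position: [0.5883, -0.2402, 0.2005]
orientation: [-0.251, 1.57, 2.671]
force: [0.2, -0.2, -0.7]
opening: 0.0706
```

```bash
python3 - <<'E'
from h import *
tool([.5885,-.240,.062])
o=[]
for n,b in (("side",(290,115,100,100)),("scene",(205,165,100,100))):
    C=robot.camera(n);c=C["image"];x,y,w,h=b;o.append(cv2.resize(c[y:y+h,x:x+w],None,fx=4,fy=4,interpolation=cv2.INTER_CUBIC))
    print(proj(C,[.5885,-.24,.093]))
c=robot.camera("side")["image"];p=cv2.resize(c[200:320,200:400],None,fx=4,fy=2.5*4/4*1.0 if 0 else 4)[:200*2,:800]
cv2.imwrite("pics/f.png",cv2.resize(np.vstack([np.hstack(o),cv2.resize(c[195:295,200:400],(800,400))]),(600,600)))
E
```

```text
26.1 [ 0.5883 -0.2402  0.2005] j6 1.345 F [ 0.21 -0.19 -0.67] T [0.06 0.13 0.04] op 0.0706
[[-0.001, -0.217, -0.976], [0.0, -0.976, 0.217], [-1.0, -0.0, 0.001]]
shift mm [138.5  -0.2  -0.3]
[325.95855955 153.81538077]
[252.304722   228.21194068]
```

View pics/f.png

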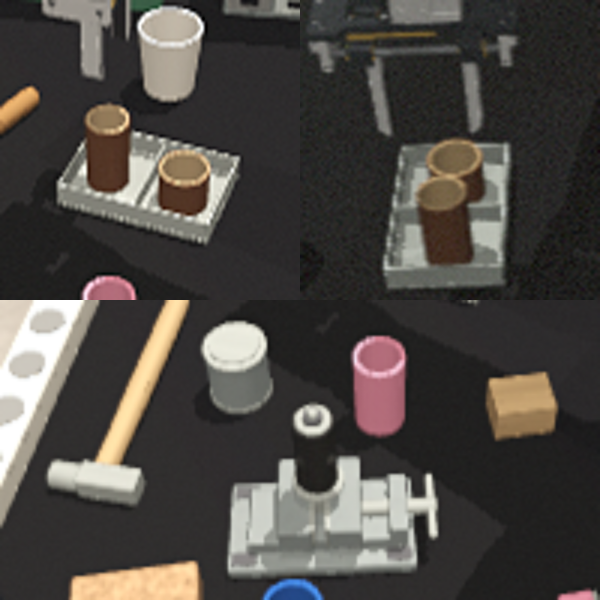

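The sleeve stands upright in the free half, with its top at side (325.7,154.7) against a predicted (326.0,153.8). The drum is bare and down in the vice, and nothing around it has moved.

```bash
python3 -c "
from h import *
print(proj(robot.camera('side'),[.5855,.159,.165]))
print(robot.sign_off())"
```

```text
[304.12896979 234.01655082]
the job is handed in; nothing more can be done
None
```

The sleeve is off the drum and standing upright in the free half of the tray, released. I handed the job in at about 26 s of the 64 s allowed; sign-off gives no verdict.

- **Getting it off:** I gripped the sleeve at about 58 N and twisted it to and fro while raising it 0.5–0.6 mm per step. The pull stayed at or below about 9 N at every reading. The friction ended after roughly 40–45 mm, and I then lifted it straight clear.
- **Setting it down:** I lowered it until it touched the floor at about 5 N, then eased the grip, opened the fingers and backed away.
- **Sleeve position:** its top is within about 1 px of where it should be for the free half's centre, and it looks upright.
- **Drum:** its top is at about (304.3, 235) in the side view against a predicted (304.1, 234.0). That matches its starting height to within about 1 px, so the shank shows no visible rise. I had no direct reading of the shank.
- **Bystanders:** those visible in the last views look unmoved, but I did not measure them. The pump bottle was outside those views.
- **Disagreement:** the first two-camera fix on the sleeve differed by up to 10 mm between views. The close wrist view settled it before I gripped.

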